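Set the food box's thermostat and hold its lid open for serving

ROBOT

A 6-joint arm with a two-finger parallel gripper is mounted at the origin on the work surface. World frame = base frame: x ahead of the robot, y to its left, z up, the work surface at z = 0. Lengths are in mm, angles in rad, forces in N, time in s.
With the tool pointing down it reaches from about 250 to 800 mm from the base axis. Payload 3.9 kg.
Tool frame: the origin (TCP) lies between the finger pads; the fingertips stand 11 mm ahead of it and the grasp point (between the pads) lies 8 mm behind it; z points along the fingers, y is the direction in which the jaws open and shut (so a half turn about z gives the same grasp; the last joint's range is limited). The gripper opens to 85 mm and grips with 20 to 120 N. Pads are 22 mm wide; open, the fingers measure 114 mm over their backs; the gripper's body (76 mm by 85 mm) begins 54 mm behind the grasp point. The pads swing forward as they close: fully open they stand 13 mm farther back than shut.
Start: joints at [-1.178, 0.26, -0.138, 1.173, 0, 1.571], TCP at [200.952, -485.009, 242.304] pointing down, gripper open.
Joint ranges: [-2.78, 2.78], [-0.83, 1.72], [-1.28, 1.37], [-1.9, 2.12], [-1.57, 1.48], [-3.14, 3.14]. Speed limits (rad/s): [2.57, 2.57, 3.14, 3.14, 3.14, 3.14].

INTERFACE

Orientations are given as [roll, pitch, yaw] about the fixed x, y, z axes, in that order (R = Rz(yaw) Ry(pitch) Rx(roll)).
In Python, from bench import r, viewer, job, nets gives the robot as it stands.
- The arm moves only by the shell command python3 -m inch 'ROWS' [OPENING] [FORCE]. ROWS is a JSON object of lists of equal length, an entry for each row: "travel": the shift along the tool's x, y, z in cm, a list of three; "rot": the turn, a rotation vector about the tool's x, y, z in rad, a list of three. In form: {"travel": [[tx, ty, tz], ...], "rot": [[ax, ay, az], ...]}. A call has exactly 8 rows; each row is the pose to reach, as a shift and turn from the pose commanded when the call began, along the tool's axes at that moment; what a row does not reach only later rows make up. A row lasts 1/12 s, in which the tool goes at most 41.7 mm and 7.16 degrees, less where a joint would pass 70% of its speed; a pose out of reach is approached as far as the arm can. A call with a gripper value outside its range is refused whole. OPENING is the finger opening in cm, from 0 to 8.54, set as the call begins (- or left out, the last holds). The fingers move at their own pace and stop on an object; FORCE is the grip in N (left out, the last holds). Time passes only in rows, so rows that repeat a pose let the fingers close, or fill a call up. It gives the time, the measured TCP pose, the force and the opening at its end, in the units of the state.
- r.observe(): the state, without advancing time (a new reading comes with each control period).
- viewer.camera(name): name is "scene" or "top"; returns a dict with "pixels" (480x640x3 uint8, red, green, blue), "fx", "fy", "cx", "cy" (pixels), "k1" (the pictures are not rectified: a ray, as slopes to the right and down, at radius r is drawn at 1 + k1 r^2 times it, then the intrinsics apply), "world_from_camera" (4x4, takes a point from camera to world coordinates). Camera axes: x right, y down, z forward; pixel columns grow to the right and rows downward; lengths in mm; the calibration is good to about 2 mm. A picture is of the moment at which its call begins. There is no depth.
- job.close_job(): hands the job in, once; it reports no verdict.
Trained networks look in a picture, given as the dict that the camera call returned (one of the last four; its "shot" number tells which), for a name from the list of things; names that differ only in an ending like _2 or _b are one class to them, and where a whole thing is asked for, a point or a joint stands for the part that bears it (a point fixed in the world has none). Each returns a list of dicts, best first, with "confidence" (0 to 1); they miss things now and then, are a little off and sometimes report something else, mostly with a low value. They report only what shows in the picture. A call takes as long as a camera call. They do not tell look-alikes from the thing itself.
- nets.masks_of(picture, query): "mask" (480x640 bool, what is visible of it) and "rect" ([left, top, right, bottom] in pixels, round what is visible of it).
The state is a dict: "t": time; "q": joint angles; "dq": joint speeds; "effort": joint torques, N m; "tool_pos": TCP position; "eef_rot": TCP orientation; "wrist_force": force on the tool from outside, world axes, zero at the start; "moment": the same for the moment, N m; "width": finger opening in mm.
Only numpy, scipy, OpenCV 4.12 (cv2) and the standard library are available. Lean on these libraries where they do the work, as an engineer would, in place of code of your own. Each camera call takes 0.05 s, during which the arm holds its last target.

TASK

With the lid of the heated food box still shut, turn the thermostat knob on the control box until its pointer stands at the small steel clip on the dial's rim. Then raise the lid to 50 degrees open and hold it there with the gripper so that the cook across the counter can serve: the program finishes while still holding the lid, which falls shut if let go. Leave the bottles, crockery and tools where they stand.

Things in the scene. Friction and masses are not known exactly. Their poses are not given: they have to be found in the camera images.
- warmer: heated food box of steel, fixed, 240 mm (its x) by 300 mm (its y) by 110 mm high without the lid; origin at the centre of its underside on the counter, z up. Its lid hinges along the top edge on its -x side (the robot's side) and opens upward at its +x side
- lid (a joint): angle of the food box's lid in rad: 0 shut (level), growing as the +x edge rises and swings back towards the robot, stop at 1.75; 50 degrees is 0.873. It turns freely and falls shut by its own weight (about 0.4 to 0.85 kg, so about 2 to 5 N at the handle)
- lid_hinge (a point): middle of the lid's hinge line, 116 mm to -x of the food box's origin and 110 mm above the counter; the hinge line runs along the food box's y. Its axes turn with the lid: y along the hinge, x along the lid towards its free edge, z out of its upper face. The lid plate is 236 mm long from the hinge and 300 mm wide, its upper face 7 mm above the hinge line (11 mm on the raised middle)
- lid_handle (a point): centre of the lid's bar handle: a round bar 12 mm in diameter and 120 mm long, along the hinge's direction, on two posts near its ends (110 mm apart); 190 mm from the hinge along the lid and 55 mm out from the hinge's level (44 mm clear below its centre, 165 mm above the counter when shut). Axes as at lid_hinge
- control_box: grey control box with white dial plate, fixed, 200 mm (its x) by 150 mm (its y) by 60 mm high; origin at the centre of its underside, z up. The knob's upright axis is 40 mm to -x of the origin
- thermostat (a joint): angle of the thermostat knob in rad, growing clockwise seen from above, range 0 to 4.71 (a tick each 30 degrees); at 0 the pointer is towards the control box's +y, at 1.57 towards its +x. It stays where it is left (friction about 0.04 Nm)
- knob_grip (a point): on the knob's axis, 30 mm above the top of the control box: the height to grip. The knob is a disc 64 mm across, its top 9.5 mm above the box, with a grip bar 10 mm thick and 46 mm long on it whose top is 38 mm above the box. The bar lies along the pointer's direction
- pointer (a point): end of the knob's white pointer line: 34 mm from the knob's axis, 4 mm above the top of the control box, turning with the knob
- clip_mark (a point): inner end of the small dark steel T-shaped clip (21 mm long outwards, its stem 8 mm and its outer crossbar 20 mm wide, 5 mm high, fixed) on the dial's rim: 34 mm from the knob's axis, 4 mm above the top of the control box. The pointer is on the clip when point pointer and this point coincide; it lies 1.3 to 2.0 rad on the thermostat's scale
- sauce_bottle: brown squeeze bottle, 56 mm across, 170 mm high, standing beyond the food box; origin at the centre of its underside; bystander
- spice_jar: small glass jar, 44 mm across, 60 mm high, standing on the far part of the control box; origin at the centre of its underside; bystander
- mug: white mug, 76 mm across, 90 mm high, standing beyond the control box; origin at the centre of its underside; bystander
- bowl: bowl, 120 mm across, 55 mm high; origin at the centre of its underside; bystander
- oil_bottle: amber glass bottle, 60 mm across, 200 mm high; origin at the centre of its underside; bystander
- spatula: spatula lying on the cutting board at the right; bystander
Mind the look-alikes: they are no part of the job. What is meant by the control_box is not pink, and is the larger of those in its own colour.

How it is judged (in metres and radians):
On the way, in this order (a step that is already met when the one before it is completed fails the run):
1. the thermostat's pointer stands at the clip (within 6 mm at the rim, 10 degrees) and rests there, the lid still shut (distance between pointer and clip_mark below 0.006 m and value of joint lid below 0.09 rad and velocity of joint thermostat between -0.1 and 0.1 rad/s), for 0.3 s.
2. the lid stands 50 degrees open (within 6 degrees), held by the gripper (value of joint lid between 0.768 and 0.977 rad and contact force between lid and the fingers above 0.5 N), for 0.3 s.
At the end, for the whole second after the job is handed in: The lid is held still by the gripper's fingers (contact over 0.5 N) at 50 degrees open, within 6 degrees, and the thermostat's pointer still stands at the clip, within 6 mm at the rim (10 degrees) (all of step 2 and distance between pointer and clip_mark below 0.006 m and velocity of joint lid between -0.08 and 0.08 rad/s); the arm keeps its last pose, push and grip.
It fails at once if a bystander is moved more than 40 mm, or a standing one tipped over (distance of any of sauce_bottle, spice_jar, mug, bowl, oil_bottle, spatula from where it was at the start of the episode above 0.04 m or angle between any of sauce_bottle, spice_jar, mug, bowl, oil_bottle's own z axis and vertical above 0.6 rad).
It also fails if it takes over 54 s, if anything falls off the work surface, if the arm or the gripper's body presses on something with over 40 N, if the wrist force passes 120 N, or if a joint passes its speed limit or range.

## Working session

There is one attempt and no reset: what is moved stays moved. The work goes in short steps, Python scripts to look and compute and a shell command to move; the robot and the scene stay as the last step left them, time stands still between calls to the robot, and variables do not carry over. Pictures are saved under pics/ and viewed, and the job is handed in when it is done.

```bash
ls; mkdir -p pics
python3 - <<'E'
from bench import r, viewer, job, nets
import cv2,pickle
print(r.observe())
for n in("scene","top"):
    p=viewer.camera(n); cv2.imwrite(f"pics/{n}0.png",p["pixels"][:,:,::-1]); pickle.dump(p,open(n+"0.pkl","wb"))
    print({k:v for k,v in p.items() if k!="pixels"})
    for q in ["warmer","control_box","knob_grip","lid","lid_handle","pointer","clip_mark","thermostat"]:
        try:
            for d in nets.masks_of(p,q)[:4]: print(q,d["rect"],round(d["confidence"],2))
        except Exception as e: print(q,e)
E
```

```text
pics
{'t': 0.0, 'q': array([-1.17800099e+00,  2.60690548e-01, -1.39402051e-01,  1.17270245e+00,
       -1.27779673e-05,  1.57079180e+00]), 'dq': array([ 0.00021106,  0.00067234,  0.0011036 , -0.00083875, -0.00038662,
        0.00049973]), 'effort': array([-1.07589487e-03, -4.05672348e+01,  2.53924441e+01,  1.87926041e-02,
       -1.60771820e-04, -1.30049563e-05]), 'tool_pos': array([ 200.69270513, -484.39349491,  241.44898894]), 'eef_rot': array([-3.13959393e+00,  1.27689010e-05,  3.92799890e-01]), 'wrist_force': array([0.05131721, 0.07754919, 0.12059725]), 'moment': array([-0.01440726, -0.03107307, -0.03760168]), 'width': 85.12287340722392}
{'fx': 547.6446759630086, 'fy': 547.6446759630086, 'cx': 333.3800133587923, 'cy': 244.9135218419795, 'k1': 0.03565423220465995, 'world_from_camera': array([[-8.79032141e-01,  3.78921683e-01, -2.89345561e-01,
         9.30172163e+02],
       [ 4.76624753e-01,  6.83847459e-01, -5.52432347e-01,
         7.65557547e+02],
       [-1.14603680e-02, -6.23515045e-01, -7.81727350e-01,
         1.26230003e+03],
       [ 0.00000000e+00,  0.00000000e+00,  0.0
[... 1256 characters left out ...]
00,
         1.00000000e+00]]), 'shot': 2}
control_box [191.7, 305.8, 240.9, 363.0] 0.94
control_box [212.5, 202.2, 275.9, 278.5] 0.75
control_box [372.4, 292.8, 430.2, 367.8] 0.62
knob_grip [231.6, 243.2, 255.0, 265.9] 0.94
knob_grip [388.6, 335.0, 411.8, 356.8] 0.76
knob_grip [340.7, 167.9, 458.5, 268.1] 0.7
knob_grip [205.9, 335.7, 224.3, 350.7] 0.63
lid [338.5, 169.0, 459.9, 265.9] 0.9
lid_handle [340.4, 167.7, 458.1, 267.5] 0.65
pointer [234.9, 244.6, 255.9, 265.6] 0.94
pointer [394.8, 336.6, 415.4, 358.1] 0.7
thermostat [202.9, 172.7, 241.6, 199.8] 0.73
thermostat [386.6, 333.3, 415.8, 358.9] 0.71
thermostat [233.7, 248.8, 255.2, 265.5] 0.65
thermostat [209.5, 338.4, 227.6, 350.2] 0.46
```

View pics/scene0.png

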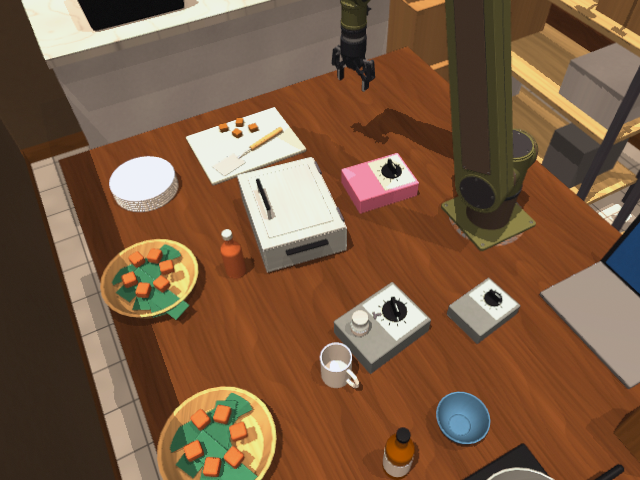

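View pics/top0.png

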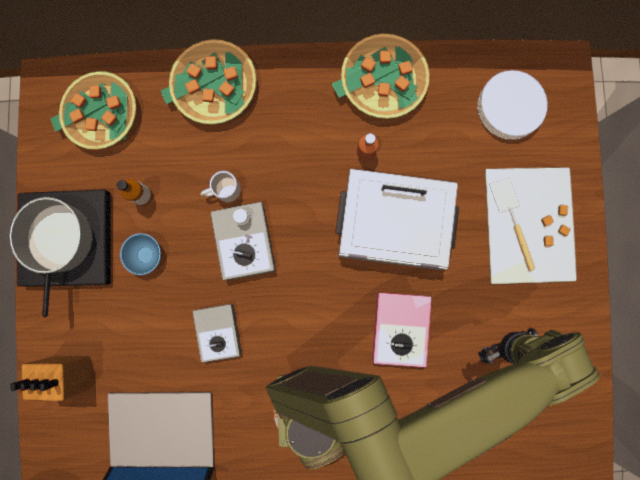

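The top view shows the grey control box at about (243,240) with the spice jar on its far part, and the food box at (399,220). The pink and small grey boxes are look-alikes. I'll zoom in on both.

Run:
```python
import cv2
t=cv2.imread("pics/top0.png"); s=cv2.imread("pics/scene0.png")
cv2.imwrite("pics/zt.png",cv2.resize(t[195:285,200:290],(600,600),interpolation=cv2.INTER_CUBIC))
cv2.imwrite("pics/zs.png",cv2.resize(s[275:375,330:440],(660,600),interpolation=cv2.INTER_CUBIC))
cv2.imwrite("pics/zw.png",cv2.resize(t[160:275,330:470],(700,575),interpolation=cv2.INTER_CUBIC))
cv2.imwrite("pics/zw2.png",cv2.resize(s[150:280,230:360],(600,600),interpolation=cv2.INTER_CUBIC))
```

```text
(no output)
```

View pics/zt.png

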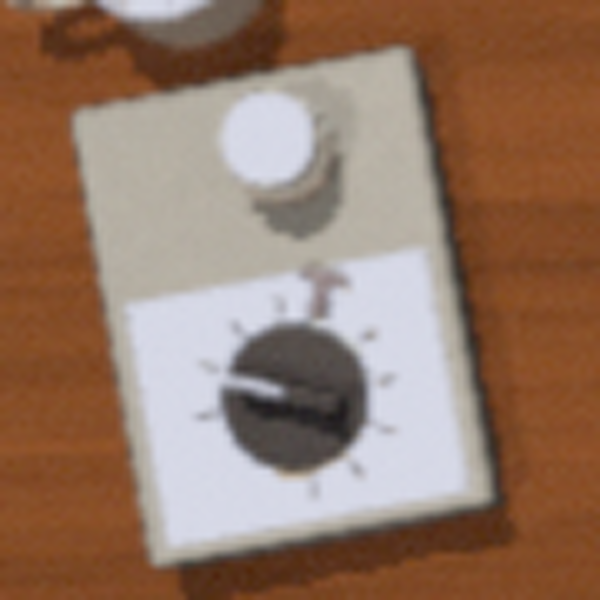

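View pics/zs.png

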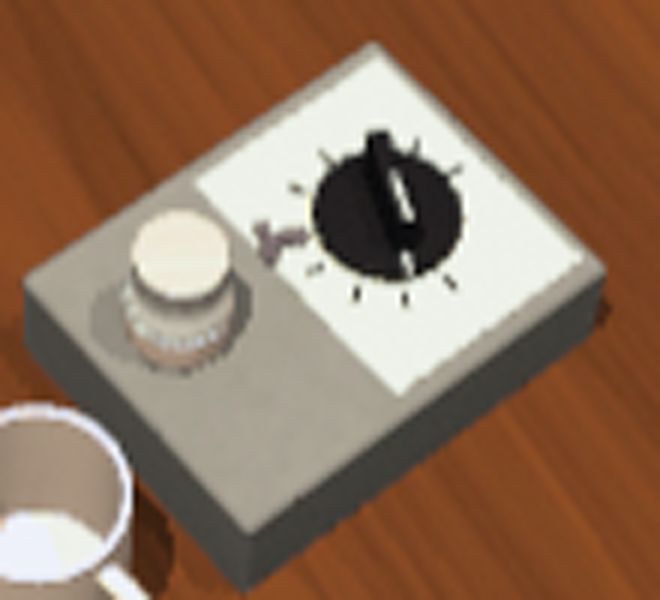

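View pics/zw.png

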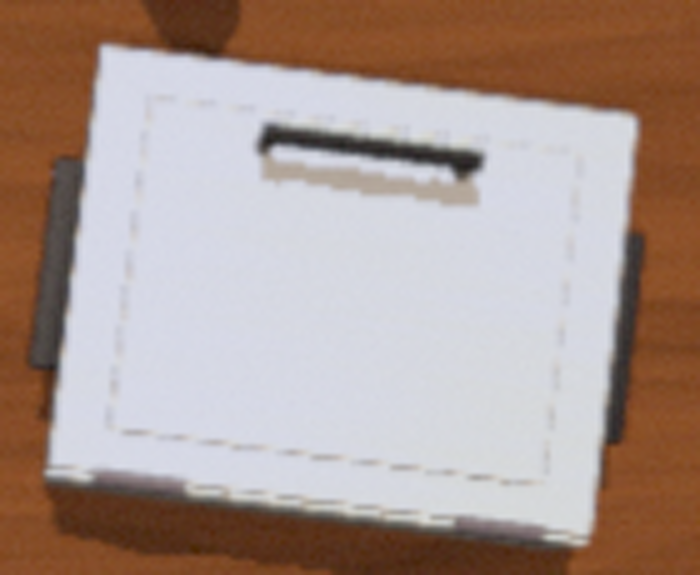

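View pics/zw2.png

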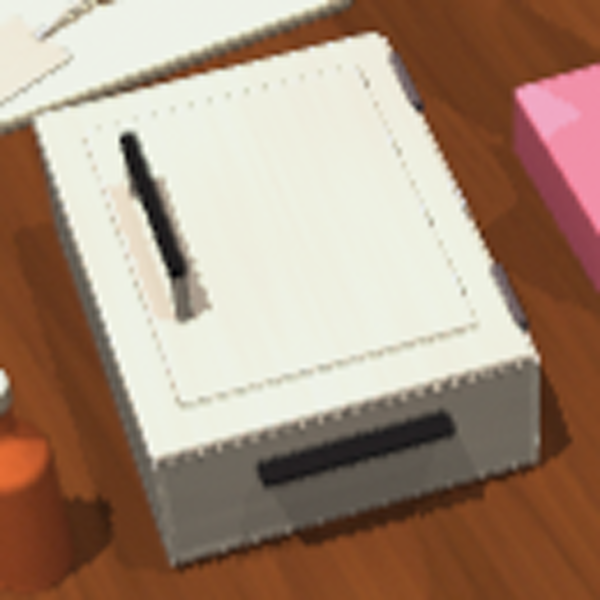

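```bash
cat > h.py <<'E'
import numpy as np,pickle
from scipy.optimize import least_squares
def proj(p,P):
    T=np.linalg.inv(p["world_from_camera"]); c=np.atleast_2d(P)@T[:3,:3].T+T[:3,3]
    u=c[:,:2]/c[:,2:]; r2=(u**2).sum(1,keepdims=True); u=u*(1+p["k1"]*r2)
    return u*[p["fx"],p["fy"]]+[p["cx"],p["cy"]]
def unproj(p,px,z):
    f=lambda xy: proj(p,[[xy[0],xy[1],z]])[0]-px
    return least_squares(f,[450,0]).x
def un(z,s,o): return (np.array(z,float)+.5)/s-.5+o
def place(M,v):
    M=np.array(M,float);c,s=np.cos(v[2]),np.sin(v[2])
    return M@np.array([[c,s,0],[-s,c,0],[0,0,1]])+[v[0],v[1],0]
def fit(obs,v0):
    f=lambda v: np.concatenate([(proj(p,place(M,v))-px).ravel() for p,M,px in obs])
    r=least_squares(f,v0,x_scale=[100,100,.1]); return r.x,r.fun
E
python3 - <<'E'
from h import *
S=pickle.load(open("scene0.pkl","rb"));T=pickle.load(open("top0.pkl","rb"))
M=[[100,75,60],[100,-75,60],[-100,-75,60],[-100,75,60]]
tp=un([[75,112],[410,47],[495,500],[155,565]],600/90,[200,195])
sp=un([[248,533],[22,280],[375,42],[605,268]],6,[330,275])
np.set_printoptions(precision=2,suppress=True)
for o in ([(T,M,tp)],[(S,M,sp)],[(T,M,tp),(S,M,sp)]):
    v,f=fit(o,[450,200,0]);print("box",v,np.abs(f).max())
k=place([[-40,0,90]],v)[0];print("knob",k)
for n,p,px in(("T",T,un([[222,380],[318,318]],600/90,[200,195])),("S",S,un([[407,275],[305,238]],6,[330,275]))):
    for nm,q in zip(("ptr","clip"),px):
        w=unproj(p,q,64 if nm=="clip" else 69.5 if 0 else 66)-k[:2]; a=np.arctan2(w[1],w[0])-v[2]
        print(n,nm,w,np.linalg.norm(w),"theta",np.pi/2-a)
M=[[120,150,117],[120,-150,117],[-116,-150,117],[-116,150,117],[74,60,165],[74,-60,165]]
tp=un([[102,45],[637,115],[590,545],[48,478],[265,138],[478,162]],5,[330,160])
sp=un([[155,458],[35,115],[375,33],[540,352],[178,275],[128,135]],600/130,[230,150])
for o in ([(T,M,tp)],[(S,M,sp)],[(T,M,tp),(S,M,sp)]):
    v,f=fit(o,[450,-200,0]);print("warm",v,f.reshape(-1,2).round(1).tolist())
print("handle",place([[74,0,165]],v),"hinge",place([[-116,0,110]],v))
E
```

```text
box [494.42 185.37   0.16] 0.6759378105902272
box [493.75 189.04   0.16] 1.0708141958338615
box [493.94 187.31   0.16] 1.3508399152231902
knob [454.46 180.88  90.  ]
T ptr [ 8.33 30.28] 31.403338457651138 theta 0.42973314045420397
T clip [ 33.66 -10.91] 35.38209561943255 theta 2.0457210520594415
S ptr [ 7.85 30.4 ] 31.39848012757783 theta 0.41400708390340757
S clip [35.04 -6.45] 35.62678148186933 theta 1.914196413435331
warm [ 536.1  -253.55   -0.15] [[-0.3, 0.9], [-0.0, 0.6], [0.2, -0.9], [0.0, -1.0], [-0.8, -0.2], [0.9, 0.7]]
warm [ 535.48 -252.37   -0.15] [[-0.2, 0.2], [-0.6, 0.3], [0.8, -0.7], [-0.6, -0.2], [0.6, -0.3], [0.0, 0.7]]
warm [ 535.74 -253.1    -0.15] [[-0.5, 1.0], [-0.2, 0.7], [0.1, -0.8], [-0.1, -0.9], [-1.0, -0.0], [0.7, 0.8], [-0.4, 0.0], [-0.8, 0.1], [0.7, -0.8], [-0.8, -0.3], [0.4, -0.4], [-0.2, 0.5]]
handle [[ 608.88 -264.37  165.  ]] hinge [[ 421.1  -235.43  110.  ]]
```

```bash
cat >> h.py <<'E'
from scipy.spatial.transform import Rotation as Ro
def go(pos,rpy=None):
    from bench import r
    o=r.observe(); R=Ro.from_euler("xyz",o["eef_rot"]); 
    t=R.inv().apply(np.array(pos)-o["tool_pos"])/10
    w=(R.inv()*Ro.from_euler("xyz",rpy)).as_rotvec() if rpy is not None else None
    print("q",o["q"].round(2),"pos",o["tool_pos"].round(1),"rpy",o["eef_rot"].round(3),"t",o["t"],"w",o["width"],"F",o["wrist_force"].round(1))
    print("travel",t.round(2),"rot",w if w is None else w.round(3))
E
python3 - <<'E'
from h import *
T=pickle.load(open("top0.pkl","rb"))
print("jar",unproj(T,un([268,140],600/90,[200,195]),120))
go([454,181,240],[np.pi,0,1.31])
E
```

```text
jar [558.01665964 182.3128086 ]
q [-1.18  0.26 -0.14  1.17  0.    1.57] pos [ 200.9 -485.   242.3] rpy [ 3.142 -0.     0.393] t 0.9 w 85.64495199691466 F [-0.4 -0.9 -0.2]
travel [ 48.87 -51.85   0.23] rot [ 0.    -0.    -0.917]
```

```bash
python3 -m inch '{"travel":[[2,-2,0],[5,-5,0],[8,-8.5,0],[11,-12,0],[14,-15,0],[16.5,-17.5,0],[19,-20,0],[20,-21,0]],"rot":[[0,0,-0.05],[0,0,-0.1],[0,0,-0.15],[0,0,-0.2],[0,0,-0.2],[0,0,-0.2],[0,0,-0.2],[0,0,-0.2]]}' 4; python3 -c "
from h import *
go([454,181,200],[np.pi,0,1.31])"
```

```text
t: 1.57
tool_pos: [305.7, -210.5, 242.5]
eef_rot: [-3.14, -0.002, 0.597]
wrist_force: [-0.3, -0.7, 0.1]
width: 39.9
q [-0.6  -0.   -0.45  1.12  0.    1.94] pos [ 305.7 -210.5  242.5] rpy [-3.14e+00 -2.00e-03  5.97e-01] t 1.5667 w 39.92646536197337 F [-0.3 -0.7  0.1]
travel [ 34.26 -24.05   4.33] rot [-0.001 -0.002 -0.713]
```

```bash
python3 -m inch '{"travel":[[3,-2,0.5],[6,-4,1],[9,-6,1.5],[12,-8,2],[15,-10,2.5],[18,-12,3],[20,-14,3],[20,-14,3]],"rot":[[0,0,-0.12],[0,0,-0.24],[0,0,-0.36],[0,0,-0.48],[0,0,-0.6],[0,0,-0.72],[0,0,-0.84],[0,0,-0.96]]}'; python3 -c "
from h import *
go([454,181,180],[np.pi,0,-1.83])"
```

```text
t: 2.23
tool_pos: [394.3, 17.6, 212.2]
eef_rot: [3.141, -0.002, 1.565]
wrist_force: [-0.8, 0.0, -0.6]
width: 39.6
q [ 0.04  0.05 -0.47  1.04  0.    1.62] pos [394.3  17.6 212.2] rpy [ 3.141e+00 -2.000e-03  1.565e+00] t 2.2333 w 39.57755701470672 F [-0.8  0.  -0.6]
travel [16.37  5.88  3.27] rot [ 4.000e-03  1.000e-03 -2.888e+00]
```

```bash
python3 -m inch '{"travel":[[3,1,0.5],[6,2,1],[9,3,1.5],[12,4,2],[14,5,2.5],[16,5.5,3],[16.4,5.9,3.2],[16.4,5.9,3.2]],"rot":[[0,0,-0.12],[0,0,-0.24],[0,0,-0.36],[0,0,-0.48],[0,0,-0.6],[0,0,-0.72],[0,0,-0.84],[0,0,-0.96]]}'
python3 -m inch '{"travel":[[0,0,0],[0,0,0],[0,0,0],[0,0,0],[0,0,0],[0,0,0],[0,0,0],[0,0,0]],"rot":[[0,0,-0.12],[0,0,-0.24],[0,0,-0.36],[0,0,-0.48],[0,0,-0.6],[0,0,-0.72],[0,0,-0.84],[0,0,-0.96]]}'
python3 -m inch '{"travel":[[0,0,0],[0,0,0],[0,0,0],[0,0,0],[0,0,0],[0,0,0],[0,0,0],[0,0,0]],"rot":[[0,0,-0.12],[0,0,-0.24],[0,0,-0.36],[0,0,-0.48],[0,0,-0.6],[0,0,-0.72],[0,0,-0.84],[0,0,-0.97]]}'
python3 - <<'E'
from h import *
from bench import viewer
import cv2
go([454,181,86],[np.pi,0,-1.83])
p=viewer.camera("scene")
cv2.imwrite("pics/s1.png",cv2.resize(p["pixels"][225:375,330:490,::-1],(640,600),interpolation=cv2.INTER_CUBIC))
E
```

```text
t: 2.9
tool_pos: [455.7, 178.0, 179.7]
eef_rot: [3.141, -0.0, 2.521]
wrist_force: [0.7, 0.0, -0.1]
width: 39.8
t: 3.57
tool_pos: [455.0, 176.3, 180.4]
eef_rot: [3.142, 0.0, -2.805]
wrist_force: [-1.0, 0.7, 0.2]
width: 40.1
t: 4.23
tool_pos: [455.0, 176.3, 180.3]
eef_rot: [-3.142, 0.0, -1.839]
wrist_force: [-0.1, 0.3, -0.1]
width: 40.1
q [ 0.37  0.23 -0.34  0.99  0.   -0.93] pos [455.  176.3 180.3] rpy [-3.142  0.    -1.839] t 4.2333 w 40.095935456187746 F [-0.1  0.3 -0.1]
travel [-0.42  0.22  9.43] rot [-0.     0.    -0.009]
```

View pics/s1.png

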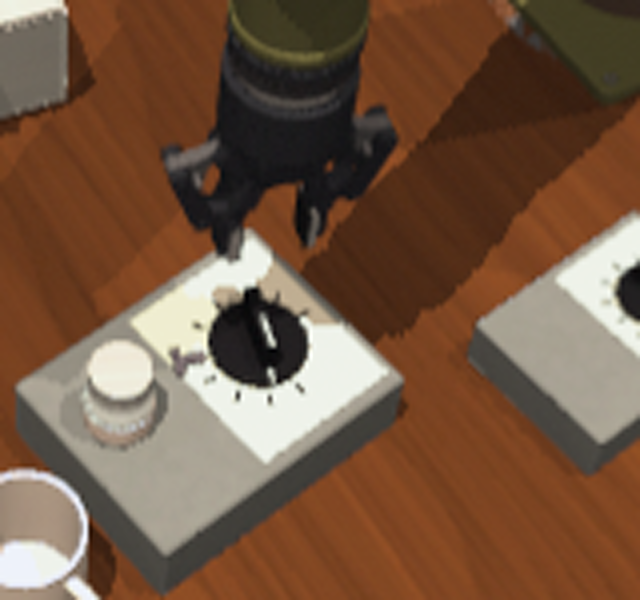

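The picture shows the jaws above the knob (bar at about (262,330)), opening across the bar. Next I descend and close.

```bash
python3 -m inch '{"travel":[[-0.2,0.1,2],[-0.4,0.2,4],[-0.4,0.2,5.5],[-0.4,0.2,7],[-0.4,0.2,8],[-0.4,0.2,8.8],[-0.4,0.2,9.3],[-0.4,0.2,9.3]],"rot":[[0,0,0],[0,0,0],[0,0,0],[0,0,0],[0,0,0],[0,0,0],[0,0,0],[0,0,0]]}'
python3 - <<'E'
from h import *
from bench import viewer
import cv2
go([454,181,86],[np.pi,0,-1.83])
p=viewer.camera("scene")
cv2.imwrite("pics/s2.png",cv2.resize(p["pixels"][225:375,330:490,::-1],(640,600),interpolation=cv2.INTER_CUBIC))
E
```

```text
t: 4.95
tool_pos: [453.6, 180.5, 86.5]
eef_rot: [3.14, -0.001, -1.846]
wrist_force: [-0.6, -0.2, 0.1]
width: 39.9
q [ 0.38  0.32 -0.49  0.76 -0.   -0.92] pos [453.6 180.5  86.5] rpy [ 3.140e+00 -1.000e-03 -1.846e+00] t 4.95 w 39.891608857908565 F [-0.6 -0.2  0.1]
travel [-0.06 -0.03  0.05] rot [ 0.001 -0.001 -0.016]
```

View pics/s2.png

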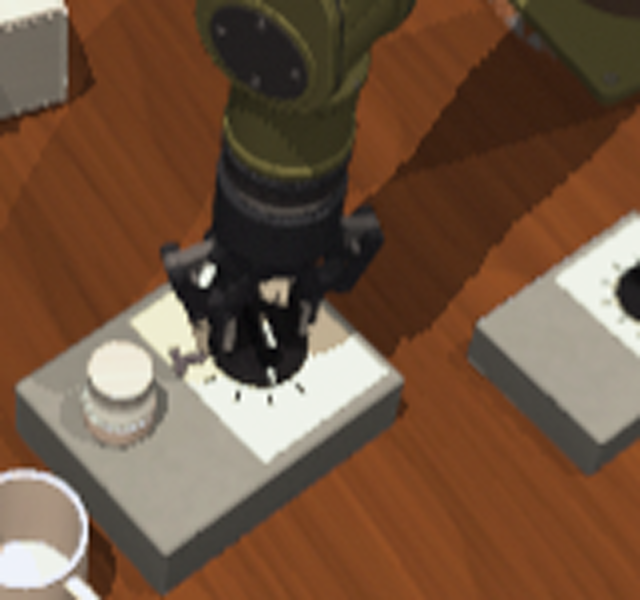

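The fingers straddle the bar. Closing now.

```bash
python3 -m inch '{"travel":[[0,0,0],[0,0,0],[0,0,0],[0,0,0],[0,0,0],[0,0,0],[0,0,0],[0,0,0]],"rot":[[0,0,0],[0,0,0],[0,0,0],[0,0,0],[0,0,0],[0,0,0],[0,0,0],[0,0,0]]}' 0.5 40
python3 -m inch '{"travel":[[0,0,0],[0,0,0],[0,0,0],[0,0,0],[0,0,0],[0,0,0],[0,0,0],[0,0,0]],"rot":[[0,0,0.1],[0,0,0.2],[0,0,0.3],[0,0,0.4],[0,0,0.5],[0,0,0.6],[0,0,0.7],[0,0,0.8]]}'
```

```text
t: 5.67
tool_pos: [454.6, 181.0, 88.1]
eef_rot: [-3.14, 0.001, -1.845]
wrist_force: [-1.3, -0.7, 6.0]
width: 8.9
t: 6.33
tool_pos: [454.4, 181.2, 88.1]
eef_rot: [3.141, 0.001, -2.65]
wrist_force: [-2.4, 0.9, 6.4]
width: 8.9
```

```bash
python3 -m inch '{"travel":[[0,0,0],[0,0,0],[0,0,0],[0,0,0],[0,0,0],[0,0,0],[0,0,0],[0,0,0]],"rot":[[0,0,0.1],[0,0,0.2],[0,0,0.3],[0,0,0.4],[0,0,0.5],[0,0,0.6],[0,0,0.7],[0,0,0.73]]}'
python3 -m inch '{"travel":[[0,0,0],[0,0,0],[0,0,0],[0,0,0],[0,0,-0.2],[0,0,-0.5],[0,0,-1],[0,0,-2]],"rot":[[0,0,0],[0,0,0],[0,0,0],[0,0,0],[0,0,0],[0,0,0],[0,0,0],[0,0,0]]}' 4
python3 -m inch '{"travel":[[0,0,-3],[0,0,-6],[0,0,-9],[-3,0,-11],[-6,0,-12],[-9,0,-12],[-12,0,-12],[-12,0,-12]],"rot":[[0,0,0],[0,0,0],[0,0,0],[0,0,0],[0,0,0],[0,0,0],[0,0,0],[0,0,0]]}'
python3 - <<'E'
from h import *
from bench import viewer
import cv2
go([300,100,200],[np.pi,0,-1.83])
for n in("scene","top"):
    p=viewer.camera(n);pickle.dump(p,open(n+"3.pkl","wb")); im=p["pixels"][:,:,::-1]
    cv2.imwrite(f"pics/{n}3.png",im)
    c=im[275:375,330:440] if n=="scene" else im[195:285,200:290]
    cv2.imwrite(f"pics/z{n}3.png",cv2.resize(c,None,fx=6,fy=6,interpolation=cv2.INTER_CUBIC))
E
```

```text
t: 7.0
tool_pos: [454.4, 181.4, 88.1]
eef_rot: [3.14, 0.0, 2.904]
wrist_force: [-2.3, 1.3, 6.3]
width: 9.2
t: 7.67
tool_pos: [453.4, 180.4, 107.0]
eef_rot: [-3.14, -0.002, 2.908]
wrist_force: [0.7, 0.3, -0.2]
width: 40.1
t: 8.33
tool_pos: [576.4, 151.9, 227.6]
eef_rot: [3.14, 0.005, 2.905]
wrist_force: [1.2, 1.3, 1.3]
width: 39.5
q [ 0.26  0.38  0.01  1.19 -0.    0.49] pos [576.4 151.9 227.6] rpy [3.14  0.005 2.905] t 8.3333 w 39.4707924572305 F [1.2 1.3 1.3]
travel [ 25.67 -11.52   2.61] rot [-0.003  0.005 -1.548]
```

View pics/zscene3.png

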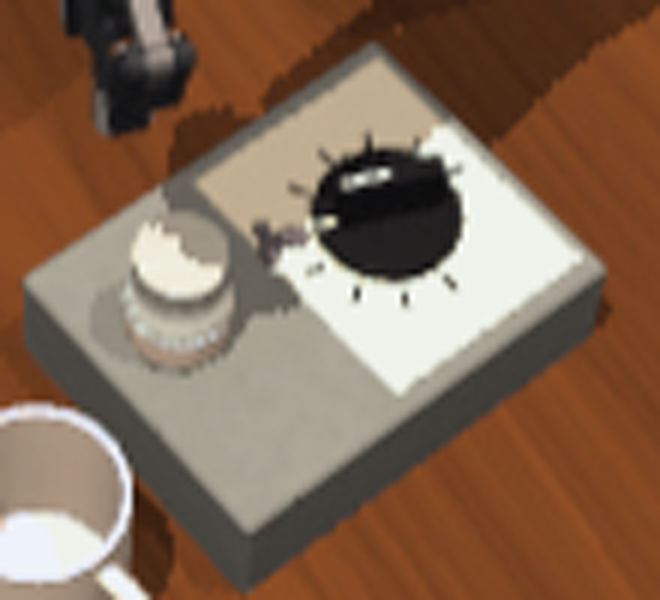

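View pics/ztop3.png

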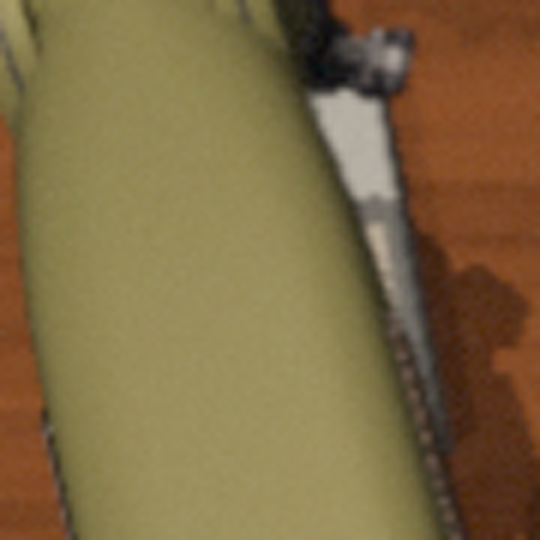

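Run:
```python
from h import *
T=pickle.load(open("top0.pkl","rb"))
for z in(165,):print("bottle",unproj(T,[370,139],z))
go([606,-150,240],[np.pi,0,1.42]); go([609,-264,240],[np.pi,0,1.42])
```

```text
bottle [ 750.39076702 -178.92330327]
q [ 0.26  0.38 -0.    1.19  0.    0.5 ] pos [571.3 152.5 227.1] rpy [-3.141e+00 -1.000e-03  2.907e+00] t 8.4333 w 39.79622256464418 F [-0.3 -0.6  0.2]
travel [-10.41 -28.62  -1.29] rot [-1.000e-03 -0.000e+00  1.487e+00]
q [ 0.26  0.38 -0.    1.19  0.    0.5 ] pos [571.3 152.5 227.1] rpy [-3.141e+00 -1.000e-03  2.907e+00] t 8.4333 w 39.79622256464418 F [-0.3 -0.6  0.2]
travel [-13.36 -39.63  -1.3 ] rot [-1.000e-03 -0.000e+00  1.487e+00]
```

```bash
python3 -m inch '{"travel":[[-1,-3.5,-1],[-2,-7,-2],[-3,-10.5,-2],[-4,-14,-2],[-5,-17.5,-2],[-6,-21,-2],[-8,-24,-2],[-9,-27,-2]],"rot":[[0,0,0.1],[0,0,0.2],[0,0,0.3],[0,0,0.4],[0,0,0.5],[0,0,0.6],[0,0,0.7],[0,0,0.75]]}'
python3 -c "
from h import *
go([608,-262,235],[np.pi,0,1.42])"
```

```text
t: 9.1
tool_pos: [595.4, -131.7, 247.7]
eef_rot: [3.141, 0.0, 2.154]
wrist_force: [1.0, 0.1, 0.2]
width: 40.2
q [-0.22  0.41  0.09  1.26  0.    0.77] pos [ 595.4 -131.7  247.7] rpy [3.141 0.    2.154] t 9.1 w 40.2048704951337 F [1.  0.1 0.2]
travel [-11.57  -6.13   1.27] rot [ 0.001 -0.     0.734]
```

```bash
python3 -m inch '{"travel":[[-2,-1,0],[-4,-2,0.5],[-6,-3,1],[-8,-4,1],[-10,-5,1],[-11.6,-6.1,1.2],[-11.6,-6.1,1.2],[-11.6,-6.1,1.2]],"rot":[[0,0,0.1],[0,0,0.2],[0,0,0.3],[0,0,0.4],[0,0,0.5],[0,0,0.6],[0,0,0.7],[0,0,0.73]]}'
python3 - <<'E'
from h import *
from bench import viewer
import cv2
go([609,-264,165],[np.pi,0,1.42])
M=[[100,75,60],[100,-75,60],[-100,-75,60],[-100,75,60]]
tp=un([[75,112],[410,47],[495,500],[155,565]],600/90,[200,195])
sp=un([[248,533],[22,280],[375,42],[605,268]],6,[330,275])
for n in("scene","top"):
    p=viewer.camera(n);pickle.dump(p,open(n+"4.pkl","wb")); im=p["pixels"][:,:,::-1]
    cv2.imwrite(f"pics/{n}4.png",im)
    v,_=fit([(p,M,sp if n=="scene" else tp)],[494,187,.16])
    o,c=([330,275],im[275:375,330:440]) if n=="scene" else ([200,195],im[195:285,200:290])
    c=cv2.resize(c,None,fx=6,fy=6,interpolation=cv2.INTER_CUBIC)
    for th,col in((1.8,(0,0,255)),(1.97,(0,255,0)),(2.14,(255,0,0))):
        q=(proj(p,place([[-40+rr*np.sin(th),rr*np.cos(th),64] for rr in(34,55)],v))-o+.5)*6-.5
        cv2.line(c,tuple(map(int,q[0])),tuple(map(int,q[1])),col,1)
    cv2.imwrite(f"pics/z{n}4.png",c)
E
```

```text
t: 9.77
tool_pos: [608.0, -261.1, 235.2]
eef_rot: [-3.14, -0.001, 1.423]
wrist_force: [-0.8, 0.4, -0.0]
width: 39.9
q [-0.41  0.51  0.22  1.29  0.    1.31] pos [ 608.  -261.1  235.2] rpy [-3.140e+00 -1.000e-03  1.423e+00] t 9.7667 w 39.85497679901193 F [-0.8  0.4 -0. ]
travel [-0.28  0.16  7.02] rot [-0.002 -0.001  0.003]
```

View pics/zscene4.png

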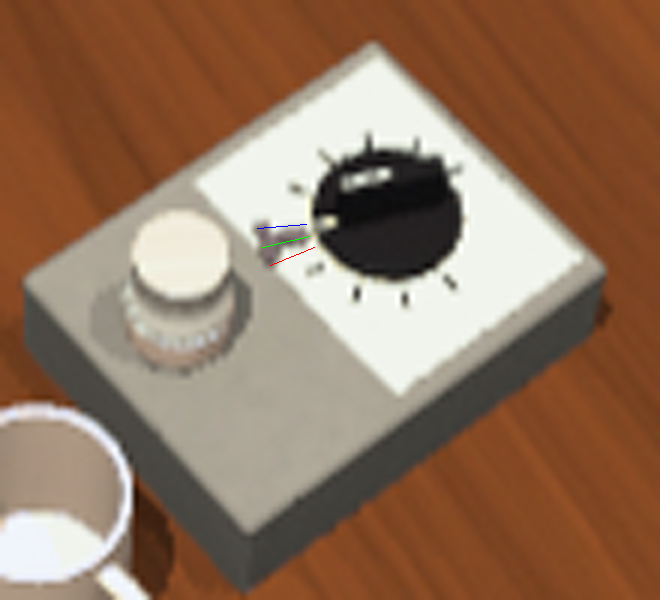

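View pics/ztop4.png

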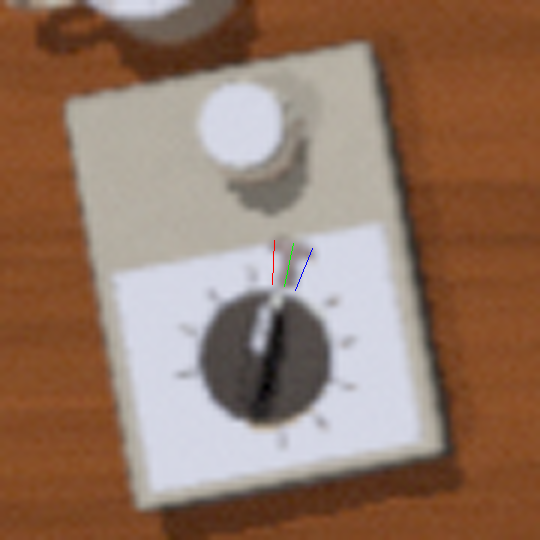

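View pics/scene4.png

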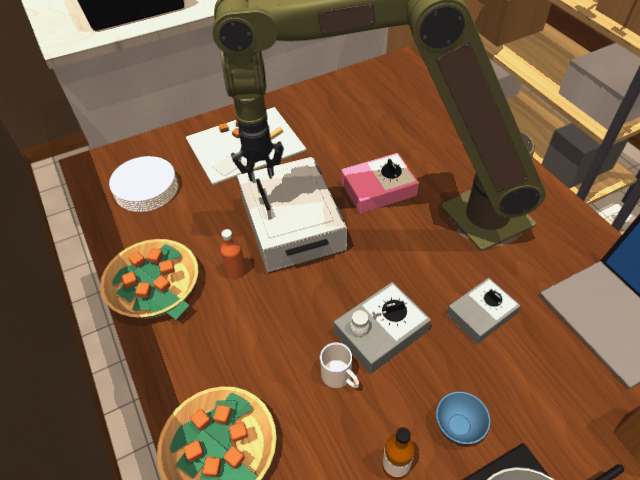

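Run:
```python
from h import *
M=[[100,75,60],[100,-75,60],[-100,-75,60],[-100,75,60]]
tp=un([[75,112],[410,47],[495,500],[155,565]],600/90,[200,195])
sp=un([[248,533],[22,280],[375,42],[605,268]],6,[330,275])
for n,px,cp,bp,o in(("scene",[316,223],[306,237],sp,[330,275]),("top",[279,294],[287,287],tp,[200,195])):
    p=pickle.load(open(n+"4.pkl","rb")); v,_=fit([(p,M,bp)],[494,187,.16]); k=place([[-40,0,0]],v)[0][:2]
    for q,z in((px,69.5),(px,64),(cp,64),(cp,65)):
        w=unproj(p,un(q,6,o),z)-k; print(n,z,np.linalg.norm(w),np.pi/2+v[2]-np.arctan2(w[1],w[0]))
```

```text
scene 69.5 30.84016725829305 2.0455522410552898
scene 64 29.899984302682533 2.15392073099397
scene 64 35.60980935159399 1.9702447398218976
scene 65 35.85559519459131 1.9544447755483427
top 69.5 29.811091055857943 1.9418032802970782
top 64 30.07321183221068 1.9163627191554888
top 64 34.077451372817606 2.0105376213775235
top 65 34.03909341224387 2.0146581933346486
```

The pointer reads about 1.99 rad and the clip about 1.98, averaged over the two cameras (they differ by about 0.1 on the pointer), which is well inside tolerance. In the scene picture the gripper is over the handle at about (262,190). Now I descend.

```bash
python3 -m inch '{"travel":[[-0.1,0.1,2],[-0.3,0.2,4],[-0.3,0.2,5.5],[-0.3,0.2,6.5],[-0.3,0.2,7.2],[-0.3,0.2,7.6],[-0.3,0.2,7.6],[-0.3,0.2,7.6]],"rot":[[0,0,0],[0,0,0],[0,0,0],[0,0,0],[0,0,0],[0,0,0],[0,0,0],[0,0,0]]}' 4.5
python3 - <<'E'
from h import *
from bench import viewer
import cv2
go([609,-264,157],[np.pi,0,1.42])
p=viewer.camera("scene")
cv2.imwrite("pics/s5.png",cv2.resize(p["pixels"][130:280,200:360,::-1],(640,600),interpolation=cv2.INTER_CUBIC))
E
```

```text
t: 10.53
tool_pos: [611.1, -264.2, 160.0]
eef_rot: [3.141, 0.0, 1.428]
wrist_force: [-0.1, 1.1, -0.1]
width: 45.0
q [-0.41  0.54  0.09  1.12  0.    1.31] pos [ 611.1 -264.2  160. ] rpy [3.141 0.    1.428] t 10.5333 w 45.039471843981296 F [-0.1  1.1 -0.1]
travel [-0.02 -0.21  0.3 ] rot [0.001 0.    0.008]
```

View pics/s5.png

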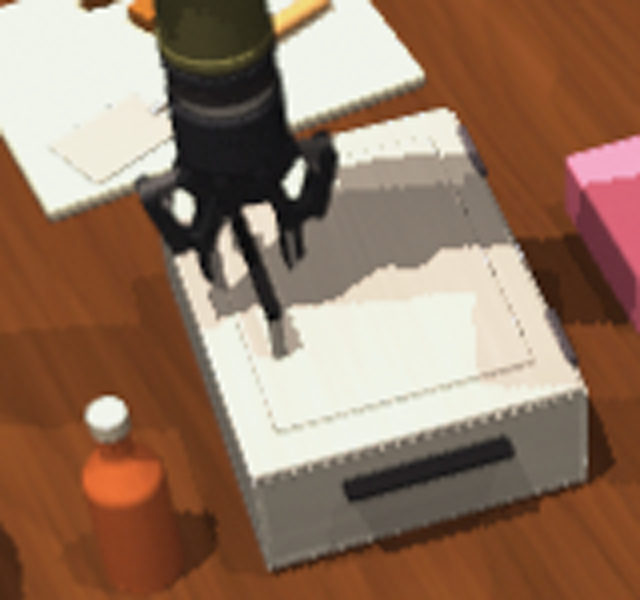

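The fingers straddle the bar at about (260,260). I'll close on it.

```bash
python3 -m inch '{"travel":[[0,-0.1,0.1],[0,-0.1,0.2],[0,-0.1,0.2],[0,-0.1,0.2],[0,-0.1,0.2],[0,-0.1,0.2],[0,-0.1,0.2],[0,-0.1,0.2]],"rot":[[0,0,0],[0,0,0],[0,0,0],[0,0,0],[0,0,0],[0,0,0],[0,0,0],[0,0,0]]}' 0.6 60
python3 - <<'E'
from h import *
from bench import r
# arc waypoints: hinge frame, tool frame at close; TCP offset along lid
o=r.observe(); R0=Ro.from_euler("xyz",o["eef_rot"]); v=np.array([535.74,-253.1,-.15])
h=place([[-116,0,110]],v)[0]; ax=place([[0,-1,0]],[0,0,v[2]])[0]
print(o["tool_pos"],o["width"],o["wrist_force"],"tcp rel hinge in lid:",Ro.from_euler("z",-v[2]).apply(o["tool_pos"]-h))
for d in range(0,51,5):
    Q=Ro.from_rotvec(ax*np.radians(d)); P=h+Q.apply(o["tool_pos"]-h)
    print(d,(R0.inv().apply(P-o["tool_pos"])/10).round(2),(R0.inv()*Q*R0).as_rotvec().round(3))
E
```

```text
t: 11.25
tool_pos: [610.9, -264.3, 157.9]
eef_rot: [3.139, 0.0, 1.428]
wrist_force: [4.9, -0.6, 1.6]
width: 9.7
[ 610.85417506 -264.34460134  157.87903355] 9.656687283901014 [ 4.86502105 -0.64544762  1.6034745 ] tcp rel hinge in lid: [1.91951096e+02 1.06585452e-01 4.78790336e+01]
0 [0. 0. 0.] [0. 0. 0.]
5 [ 0.   -0.49 -1.66] [-0.087 -0.001  0.   ]
10 [ 0.01 -1.12 -3.26] [-0.175 -0.001  0.   ]
15 [ 0.01 -1.88 -4.81] [-0.262 -0.002  0.   ]
20 [ 0.02 -2.78 -6.28] [-0.349 -0.002  0.   ]
25 [ 0.02 -3.8  -7.67] [-0.436 -0.003  0.   ]
30 [ 0.03 -4.95 -8.97] [-0.524 -0.004  0.   ]
35 [  0.04  -6.19 -10.16] [-0.611 -0.004  0.   ]
40 [  0.05  -7.54 -11.24] [-0.698 -0.005  0.   ]
45 [  0.06  -8.98 -12.19] [-0.785 -0.005  0.   ]
50 [  0.07 -10.49 -13.02] [-0.873 -0.006  0.   ]
```

```bash
python3 -m inch '{"travel":[[0,-0.23,-0.84],[0,-0.49,-1.66],[0,-0.79,-2.47],[0,-1.12,-3.26],[0,-1.48,-4.04],[0,-1.88,-4.81],[0,-1.88,-4.81],[0,-1.88,-4.81]],"rot":[[-0.044,0,0],[-0.087,0,0],[-0.131,0,0],[-0.175,0,0],[-0.218,0,0],[-0.262,0,0],[-0.262,0,0],[-0.262,0,0]]}'
cat > lid.py <<'E'
from h import *
from bench import r
import sys
o=r.observe(); R0=Ro.from_euler("xyz",o["eef_rot"]); v=np.array([535.74,-253.1,-.15])
h=place([[-116,0,110]],v)[0]; ax=place([[0,-1,0]],[0,0,v[2]])[0]
g=o["tool_pos"]+R0.apply([0,0,-8.]); l=Ro.from_euler("z",-v[2]).apply(g-h)
a=np.degrees(np.arctan2(l[2],l[0]))-np.degrees(np.arctan2(55,190)); print("w",o["width"],"F",o["wrist_force"].round(1),"lid",l.round(1),"r",np.hypot(l[0],l[2]),"(197.8) angle",a,"tool tilt",np.degrees(np.arccos(-R0.as_matrix()[2,2])), "q",o["q"].round(2))
for d in np.arange(0,51-a,2.5):
    Q=Ro.from_rotvec(ax*np.radians(d)); P=h+Q.apply(o["tool_pos"]-h)
    print(d+a,(R0.inv().apply(P-o["tool_pos"])/10).round(2),(R0.inv()*Q*R0).as_rotvec().round(3))
E
python3 lid.py
```

```text
t: 11.92
tool_pos: [591.7, -261.2, 206.4]
eef_rot: [2.877, -0.0, 1.428]
wrist_force: [6.7, 0.3, -1.4]
width: 9.9
w 9.94487453048072 F [ 6.7  0.3 -1.4] lid [170.5   0.3 104.1] r 199.73059099656473 (197.8) angle 15.26507278460754 tool tilt 15.151560680233086 q [-0.45  0.31 -0.2   0.81  0.08  1.27]
15.26507278460754 [0. 0. 0.] [0. 0. 0.]
17.76507278460754 [ 0.   -0.23 -0.83] [-0.044 -0.    -0.   ]
20.26507278460754 [ 0.01 -0.49 -1.65] [-0.087 -0.001 -0.   ]
22.76507278460754 [ 0.01 -0.79 -2.46] [-0.131 -0.001 -0.   ]
25.26507278460754 [ 0.01 -1.12 -3.26] [-0.175 -0.001 -0.   ]
27.76507278460754 [ 0.02 -1.49 -4.04] [-0.218 -0.002 -0.   ]
30.26507278460754 [ 0.02 -1.89 -4.8 ] [-0.262 -0.002 -0.001]
32.76507278460754 [ 0.03 -2.33 -5.54] [-0.305 -0.002 -0.001]
35.26507278460754 [ 0.03 -2.8  -6.27] [-0.349 -0.002 -0.001]
37.76507278460754 [ 0.04 -3.29 -6.97] [-0.393 -0.003 -0.001]
40.26507278460754 [ 0.04 -3.82 -7.65] [-0.436 -0.003 -0.001]
42.76507278460754 [ 0.05 -4.38 -8.31] [-0.48  -0.003 -0.001]
45.26507278460754 [ 0.05 -4.96 -8.95] [-0.524 -0.004 -0.001]
47.76507278460754 [ 0.06 -5.58 -9.55] [-0.567 -0.004 -0.001]
50.26507278460754 [  0.06  -6.22 -10.13] [-0.611 -0.004 -0.001]
```

Forces are low and the arc matches, so I continue.

```bash
python3 -m inch '{"travel":[[0,-0.23,-0.83],[0,-0.49,-1.65],[0,-0.79,-2.46],[0,-1.12,-3.26],[0,-1.49,-4.04],[0,-1.89,-4.8],[0,-2.33,-5.54],[0,-2.8,-6.27]],"rot":[[-0.044,0,0],[-0.087,0,0],[-0.131,0,0],[-0.175,0,0],[-0.218,0,0],[-0.262,0,0],[-0.305,0,0],[-0.349,0,0]]}'
python3 lid.py
python3 - <<'E'
from bench import viewer
import cv2
p=viewer.camera("scene");cv2.imwrite("pics/s6.png",p["pixels"][:,:,::-1])
E
```

```text
t: 12.58
tool_pos: [548.8, -254.3, 259.0]
eef_rot: [2.529, -0.002, 1.43]
wrist_force: [6.1, 1.5, -0.4]
width: 10.2
w 10.15926243515941 F [ 6.1  1.5 -0.4] lid [124.5   0.7 155.6] r 199.2567555209779 (197.8) angle 35.18361542869461 tool tilt 35.120969115739825 q [-0.55  0.04 -0.57  0.39  0.23  1.23]
35.18361542869461 [0. 0. 0.] [0. 0. 0.]
37.68361542869461 [ 0.01 -0.23 -0.83] [-0.044 -0.    -0.   ]
40.18361542869461 [ 0.01 -0.49 -1.65] [-0.087 -0.001 -0.001]
42.68361542869461 [ 0.02 -0.79 -2.46] [-0.131 -0.001 -0.001]
45.18361542869461 [ 0.03 -1.12 -3.25] [-0.175 -0.001 -0.001]
47.68361542869461 [ 0.04 -1.48 -4.03] [-0.218 -0.001 -0.001]
50.18361542869461 [ 0.04 -1.88 -4.79] [-0.262 -0.002 -0.002]
```

View pics/s6.png

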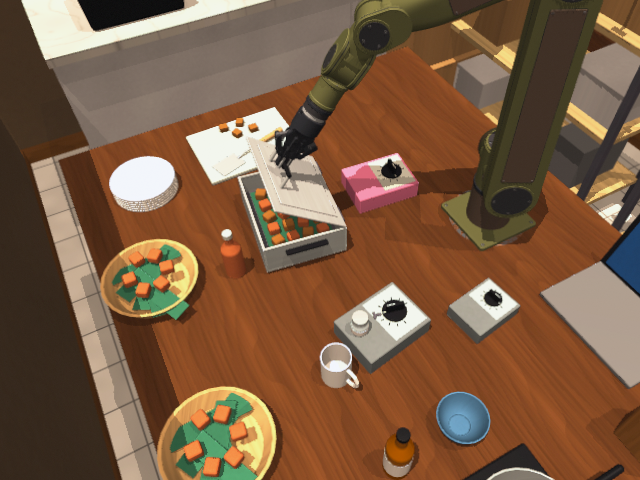

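The lid is up at about (290,180), held by the gripper. Last 15 degrees, then a settling call.

```bash
python3 -m inch '{"travel":[[0,-0.23,-0.83],[0,-0.49,-1.65],[0,-0.79,-2.46],[0,-1.12,-3.25],[0,-1.48,-4.03],[0,-1.88,-4.79],[0,-1.88,-4.79],[0,-1.88,-4.79]],"rot":[[-0.044,0,0],[-0.087,0,0],[-0.131,0,0],[-0.175,0,0],[-0.218,0,0],[-0.262,0,0],[-0.262,0,0],[-0.262,0,0]]}'
python3 -m inch '{"travel":[[0,0,0],[0,0,0],[0,0,0],[0,0,0],[0,0,0],[0,0,0],[0,0,0],[0,0,0]],"rot":[[0,0,0],[0,0,0],[0,0,0],[0,0,0],[0,0,0],[0,0,0],[0,0,0],[0,0,0]]}'
python3 lid.py
python3 - <<'E'
from bench import viewer
import cv2,pickle
from h import *
p=viewer.camera("scene");im=p["pixels"][:,:,::-1]
c=cv2.resize(im[110:290,210:390],(600,600),interpolation=cv2.INTER_CUBIC)
v=np.array([535.74,-253.1,-.15])
for d,col in((44,(0,0,255)),(50,(0,255,0)),(56,(255,0,0))):
    a=np.radians(d); P=[[-116+x*np.cos(a)-7*np.sin(a),y,110+x*np.sin(a)+7*np.cos(a)] for x,y in((0,150),(236,150),(236,-150))]
    q=(proj(p,place(P,v))-[210,110]+.5)*600/180-.5
    cv2.polylines(c,[q.astype(np.int32)],False,col,1)
cv2.imwrite("pics/s7.png",c)
cv2.imwrite("pics/s7k.png",cv2.resize(im[275:375,330:440],None,fx=5,fy=5,interpolation=cv2.INTER_CUBIC))
E
```

```text
t: 13.3
tool_pos: [505.8, -247.4, 287.1]
eef_rot: [2.268, -0.003, 1.431]
wrist_force: [5.2, 4.8, 2.0]
width: 9.9
t: 13.97
tool_pos: [506.4, -247.5, 286.8]
eef_rot: [2.27, -0.003, 1.431]
wrist_force: [5.4, 3.8, 2.1]
width: 10.2
w 10.223797477082947 F [5.4 3.8 2.1] lid [ 80.1   1.1 182. ] r 198.8010809176276 (197.8) angle 50.10242230858633 tool tilt 49.954855560666054 q [-0.67 -0.12 -0.85  0.05  0.4   1.21]
50.10242230858633 [0. 0. 0.] [ 0. -0. -0.]
```

View pics/s7.png

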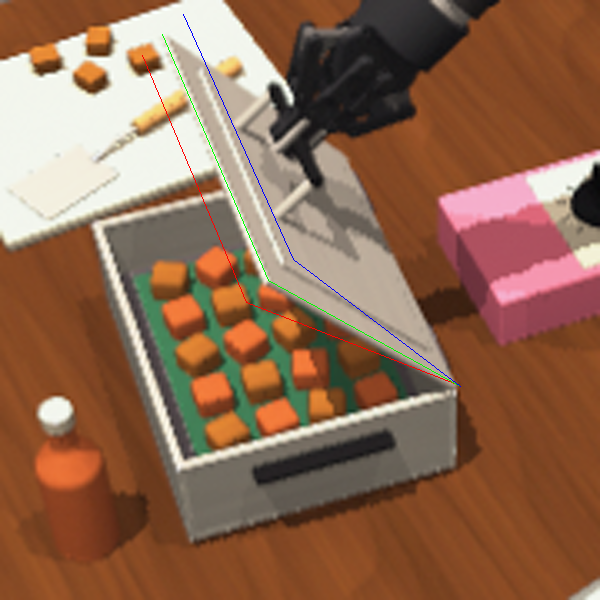

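View pics/s7k.png

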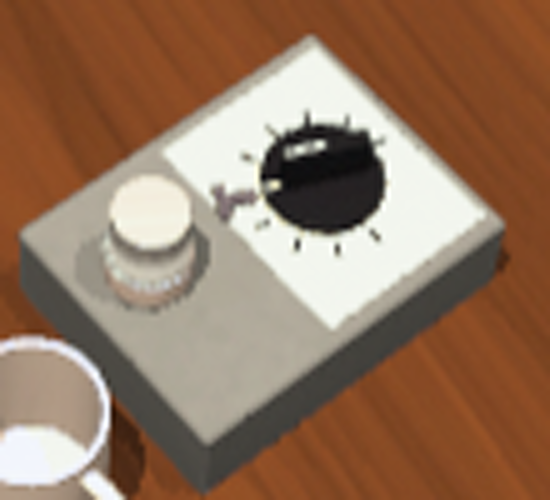

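The lid edge lies on the drawn 50° line, from (165,35) to (265,280). The pointer at (272,185) faces the clip at (250,198). Handing in.

```bash
python3 -c "
from bench import job
print(job.close_job())"
```

```text
the job is handed in; nothing more can be done
None
```

The thermostat is turned to the clip, and the gripper is holding the lid at about 50 degrees. The job is handed in at about 14 s of the 54 s allowed; no verdict is reported.

- **Thermostat:** With the lid shut, I gripped the knob bar and turned it about 1.53 rad clockwise. Averaged over the two cameras, the pointer reads 1.99 rad and the clip 1.98. The cameras disagree on the pointer by about 0.1 rad (2.05 in the scene view, 1.94 in the top view). That puts the pointer about 0.07 rad on either side of the clip, inside the 0.17 rad tolerance. The gripper's own angle gives 1.97. A picture after lifting the lid shows the pointer still at the clip.
- **Lid:** I held the handle bar and raised the lid along its arc. The arm pose gives 50.1°, and the lid edge in the scene picture lies on the drawn 50° line. The grip is still closed on the bar at 60 N. The opening reads 10.2 mm on the 12 mm bar; on the 10 mm knob bar it read a similar 1 mm low. The wrist force is about 7 N.
- **Bystanders:** Nothing was touched that I could see; the bottles, jar, mug and spatula look unmoved in the pictures. I did not measure their positions.

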